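# Set the spring calipers and try them over a tenon

## Robot

A 6-joint arm with a two-finger parallel gripper is mounted at the origin on the work surface. World frame = base frame: x ahead of the robot, y to its left, z up, the work surface at z = 0. Lengths are in mm, angles in rad, forces in N, time in s.
With the tool pointing down it reaches from about 275 to 825 mm from the base axis. Payload 5.2 kg.
Tool frame: the origin (TCP) lies at the very end of the fingers, on their centre line; the grasp point (between the pads) lies 19 mm behind it; z points along the fingers, y is the direction in which the jaws open and shut (so a half turn about z gives the same grasp; the last joint's range is limited). The gripper opens to 93 mm and grips with 3 to 60 N. Pads are 15 mm wide; open, the fingers measure 128 mm over their backs; the gripper's body (75 mm by 188 mm) begins 65 mm behind the grasp point.
Start: joints at [0.92, 0.259, 1.535, -0, 1.348, -0.203], TCP at [238.121, 495.786, 218.653] pointing down, gripper open.
Joint ranges: [-3.14, 3.14], [-0.91, 2.08], [0.19, 2.58], [-1.22, 4.36], [0.22, 2.71], [-3.12, 3.12]. Speed limits (rad/s): [2.57, 2.57, 3.14, 3.14, 3.14, 3.14].

## Interface

Orientations are given as [roll, pitch, yaw] about the fixed x, y, z axes, in that order (R = Rz(yaw) Ry(pitch) Rx(roll)).
In Python, from bench import robot gives the robot as it stands. The module is installed in compiled form; this text tells all that it offers. Calls block until the motion is done:
- robot.move_ptp(position, orientation): joint-space move of the TCP to a pose.
- robot.move_linear(position, ori=None, speed=150, f_stop=None): straight line of the TCP; ori=None keeps the orientation; speed is the mean speed in mm/s. With f_stop (N) it stops when the force on the tool has changed by that much, and returns True; else False.
- robot.move_j(angles): joint-space move.
- robot.move_gripper(opening): opening from 0.0 (shut) to 1.0 (fully open); the grip force is fixed at half the most; returns when the fingers have stopped.
- robot.sleep(seconds).
- robot.inverse_kinematics(position, orientation): joint angles nearest the present ones, or None.
- robot.get_image(name): name is "scene" or "top"; returns a dict with "img" (400x640x3 uint8, blue, green, red), "fovy" (degrees; the focal length in pixels is half the picture's height over the tangent of half this angle, whatever the lens; pixels are square), "cx", "cy" (the principal point, pixels), "eye" and "orientation" of the camera in the world. Camera axes: x right, y down, z forward; pixel columns grow to the right and rows downward; lengths in mm; the calibration is good to about 2 mm. A picture is of the moment at which its call begins. There is no depth.
A pose or a line that the arm cannot do raises robot.MotionError and nothing moves.
- robot.hand_in(): hands the job in, once; it reports no verdict.
Readings, each from a call of its own:
- robot.current_t(): time.
- robot.current_qpos(): joint angles.
- robot.current_joint_vel(): joint speeds.
- robot.current_joint_efforts(): joint torques, N m.
- robot.current_tcp_pos(): TCP position.
- robot.current_eef_rot(): TCP orientation.
- robot.current_contact_force(): force on the tool from outside, world axes, zero at the start.
- robot.current_ft_torque(): the same for the moment, N m.
- robot.current_gripper_width(): opening from 0.0 (shut) to 1.0 (fully open).
Only numpy, scipy, OpenCV 4.12 (cv2) and the standard library are available. Lean on these libraries where they do the work, as an engineer would, in place of code of your own. Each camera call takes 0.05 s, during which the arm holds its last target.

## Task

Pick the sprung calipers up off their wooden rest by the two legs and squeeze them until the pointer stands level with the mark on the brass rider, without shoving the rider along its bar. With the gap set, bring them level from above down over the upright tenon of the turned blank, so that it stands midway between the two tips untouched, with the tips below its top and clear of the shoulder. Finish there, still holding the calipers in the air squeezed steadily to the mark, and leave the other things on the bench where they are.

Things in the scene. Friction and masses are not known exactly. Their poses are not given: they have to be found in the camera images.
- calipers: Light metal bow calipers, 195 mm long, 0.11 kg, balanced near the grip pads. Two legs 8 mm thick, pivoted at a bow end, sprung apart. Origin midway between the legs' dark grip pads, on the underside (legs fill z 0 to 12 mm, pads to 16). x to the tips, y to the left leg, z up. Bow end x -129 mm, grip pads x -13 to +13, tips x +65; the bar with rider and pointer, x +30 to +56, rises to z 27.
- left_leg (a joint): Angle (rad) each leg is squeezed in (both swing equally): 0 free, 0.10 shut. Tip gap = 52 mm - 320 mm x angle; width over the outsides of the grip pads = 67 mm - 190 mm x angle. Each leg pushes back 6 N at the pads when free, 14 N shut; this spring alone keeps them in the fingers. Set the finger opening: a strong unmeasured grip shuts them.
- rider (a joint): Position q (m) of the brass rider along its bar, 0 to 0.012, larger is farther from the left leg; random, slides only if pushed with 5 N. It marks the gap: with pointer level with mark, tip gap = 32 mm + 1.09 q and width over the outsides of the grip pads = 55.1 mm + 0.65 q.
- mark (a point): Top of the narrow ridge on the brass rider, 11 x 9 x 8 mm, which sits on a flat 8 mm wide bar. The bar is fixed to the left leg 35 mm from the grip pads towards the tips and runs square to that leg, across over the right leg. The mark's y axis runs along the bar towards the left leg.
- pointer (a point): Top of the small upright dark steel blade, 3 mm wide, 13 mm tall above the leg, on the right leg about 12 mm to the tip side of the bar. Squeezing moves it along the bar towards the left leg, through the mark.
- tip_left (a point): Inner end of the left leg's tip, at mid height of the leg (6 mm above the underside).
- tip_right (a point): Inner end of the right leg's tip, at mid height of the leg.
- rest: Fixed wooden rest, placed anywhere. Origin under the calipers' origin on the table; x as the calipers' x. Base plate 190 x 96 mm, 10 mm high, with two cross blocks 36 mm high that carry the calipers at their underside, x -105 to -75 mm and +37 to +55 mm; open between them.
- stand: Fixed upright chuck on a round grey base of 110 mm diameter, with a turned wooden blank in it; at most 68 mm in diameter above the base. Origin at the centre of its underside. The blank ends in a shoulder 46 mm in diameter at 90 mm height, from which a round tenon of 18 mm diameter stands up 40 mm to 130 mm height.
- tenon_top (a point): Centre of the tenon's top end, 130 mm above the table; z up.
- offcut: Bystander: upright wooden cylinder, 40 mm diameter, 45 mm high; origin under its centre.
- tape: Bystander: paper tape roll lying flat, 68 mm diameter, 24 mm high; origin under its centre.
- sandblock: Bystander: cork sanding block 105 x 62 x 32 mm; origin under its centre.
- jar: Bystander: amber jar with steel lid, 64 mm diameter, 75 mm high; origin under its centre.
- bowl: Bystander: dark turned bowl, 120 mm diameter, 45 mm high; origin under its centre.
- brush: Bystander: hand brush lying flat; origin under its middle.
- finial: Bystander: turned wooden finial, 38 mm diameter, 58 mm high; origin under its centre.
Not all that is in view belongs to the job. Of the things that look like the calipers, the middle-sized one is meant.

How it is judged (in metres and radians):
On the way:
1. the calipers are held in the air above the height of the tenon's top, squeezed so that the pointer is level with the mark (y of pointer in the frame of mark between -0.002 and 0.002 m and contact force between the fingers and calipers above 2 N and contact force between calipers and rest below 0.2 N and contact force between calipers and stand below 0.3 N and z of each of tip_left, tip_right in the frame of tenon_top above 0.006 m), for 0.3 s.
At the end, for the whole second after the job is handed in: Held still and level (10 degrees) by the fingers alone through the last second: pointer within 2 mm of the mark along the bar, both tips 3 to 36 mm below the tenon's top, tenon axis within 8 mm of midway between the legs and within 10 mm of the tips lengthways, tenon not touched (y of pointer in the frame of mark between -0.002 and 0.002 m and contact force between the fingers and calipers above 2 N and contact force between calipers and rest below 0.2 N and contact force between calipers and stand below 0.3 N and z of tip_left in the frame of tenon_top between -0.036 and -0.003 m and z of tip_right in the frame of tenon_top between -0.036 and -0.003 m and x of tenon_top in the frame of calipers between 0.055 and 0.075 m and y of tenon_top in the frame of calipers between -0.008 and 0.008 m and angle between calipers's own z axis and vertical below 0.17 rad and linear speed of calipers below 0.02 m/s and velocity of joint left_leg between -0.05 and 0.05 rad/s); the arm keeps its last pose, push and grip.
It fails at once if the calipers or the hand strike the blank or its chuck (over 6 N) (contact force between any of calipers, the arm, the fingers and stand above 6 N).
It fails at once if the rider is shoved along its bar (velocity of joint rider above 0.03 m/s or velocity of joint rider below -0.03 m/s).
It fails at once if another thing on the bench is moved more than 30 mm (distance of any of offcut, tape, sandblock, jar, bowl, brush, finial from where it was at the start of the episode above 0.03 m).
It also fails if it takes over 42 s, if anything falls off the work surface, if the arm or the gripper's body presses on something with over 40 N, if the wrist force passes 120 N, or if a joint passes its speed limit or range.

## Working session

There is one attempt and no reset: what is moved stays moved. The work goes in short steps, each a Python script; the robot and the scene stay as the last script left them, time stands still between calls to the robot, and variables do not carry over. Pictures are saved under pics/ and viewed, and the job is handed in when it is done.

```bash
mkdir -p pics; ls; python3 - <<'E'
from bench import robot
import cv2
for n in("scene","top"):
    d=robot.get_image(n); cv2.imwrite(f"pics/{n}0.png",d["img"])
    print(n,{k:v for k,v in d.items() if k!="img"})
print(robot.current_t(),robot.current_gripper_width(),robot.current_eef_rot(),robot.current_contact_force())
E
```

```text
pics
scene {'fovy': 57.01509924058274, 'cx': 322.5215720986363, 'cy': 200.8250442554254, 'eye': array([1039.43652084,  161.91189266,  892.25688772]), 'orientation': array([-2.51343833e+00,  1.72821310e-03,  1.83691006e+00])}
top {'fovy': 43.55523126295444, 'cx': 325.8104513095789, 'cy': 200.0802184426069, 'eye': array([ 236.66378122,   -2.49041223, 1424.02962815]), 'orientation': array([-2.95090780e+00, -8.72907811e-04, -1.56315966e+00])}
0.1 1.0015152302613735 [-3.14002892e+00 -3.05604691e-04  2.69380858e+00] [ 0.33339334 -0.2063772   0.56318211]
```

View pics/scene0.png

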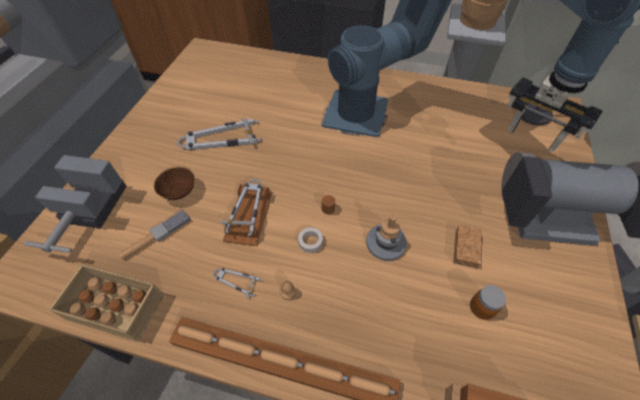

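View pics/top0.png

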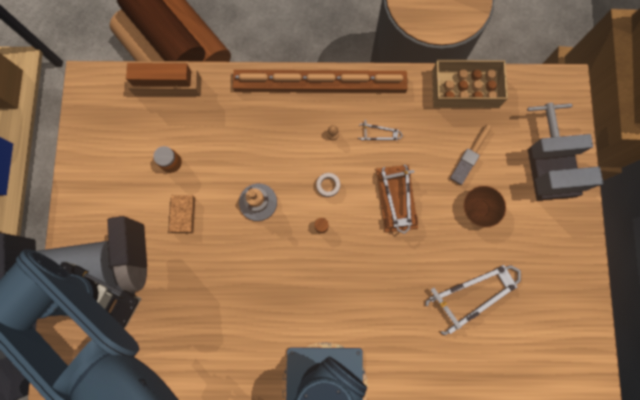

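The middle-sized calipers lie on the wooden rest (scene ~(247,210), top ~(397,200)). The stand is at scene ~(387,240), top ~(257,201). I'll zoom in.

```bash
cat > h.py <<'E'
import numpy as np,cv2
from scipy.spatial.transform import Rotation as R
def K(d):
    f=d["img"].shape[0]/2/np.tan(np.radians(d["fovy"])/2); return f
def proj(d,P):
    Rm=R.from_euler('xyz',d["orientation"]).as_matrix()
    c=(np.atleast_2d(P)-d["eye"])@Rm; f=K(d)
    return np.c_[d["cx"]+f*c[:,0]/c[:,2], d["cy"]+f*c[:,1]/c[:,2]]
def ray(d,u,v):
    Rm=R.from_euler('xyz',d["orientation"]).as_matrix(); f=K(d)
    return Rm@np.array([(u-d["cx"])/f,(v-d["cy"])/f,1])
def onz(d,u,v,z):
    r=ray(d,u,v); return d["eye"]+r*(z-d["eye"][2])/r[2]
def tri(d1,p1,d2,p2):
    A=[];b=[]
    for d,p in((d1,p1),(d2,p2)):
        r=ray(d,*p); r/=np.linalg.norm(r); M=np.eye(3)-np.outer(r,r); A.append(M); b.append(M@d["eye"])
    return np.linalg.lstsq(np.vstack(A),np.hstack(b),rcond=None)[0]
def crop(d,x0,y0,w,h,s,fn):
    im=d["img"][y0:y0+h,x0:x0+w]; im=cv2.resize(im,None,fx=s,fy=s,interpolation=cv2.INTER_CUBIC)
    for x in range(x0-x0%10+10,x0+w,10): cv2.putText(im,str(x),((x-x0)*s,8),0,.3,(0,0,255)); cv2.line(im,((x-x0)*s,10),((x-x0)*s,14),(0,0,255))
    for y in range(y0-y0%10+10,y0+h,10): cv2.putText(im,str(y),(0,(y-y0)*s),0,.3,(0,0,255)); cv2.line(im,(18,(y-y0)*s),(24,(y-y0)*s),(0,0,255))
    cv2.imwrite("pics/"+fn,im)
E
python3 - <<'E'
from bench import robot
from h import *
import pickle
D={n:robot.get_image(n) for n in("scene","top")}
pickle.dump(D,open("D0.pkl","wb"))
crop(D["top"],365,155,65,85,7,"tc.png")
crop(D["scene"],215,170,65,80,7,"sc.png")
a=D["top"]; crop(a,230,175,60,50,9,"ts.png")
crop(D["scene"],355,210,65,55,9,"ss.png")
E
```

```text
(no output)
```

View pics/tc.png

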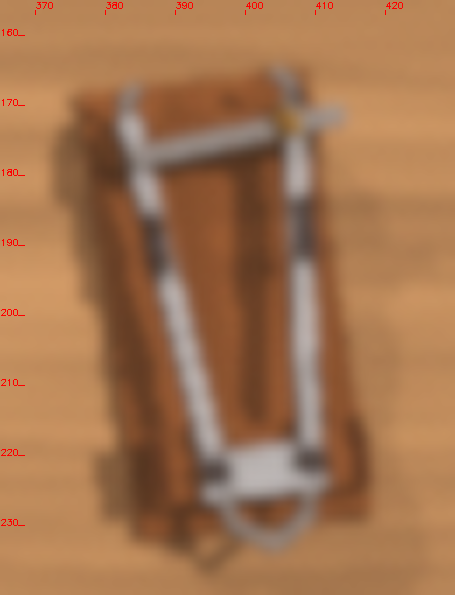

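View pics/sc.png

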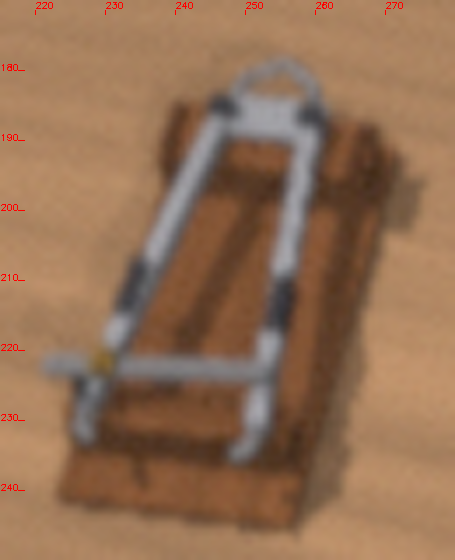

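View pics/ts.png

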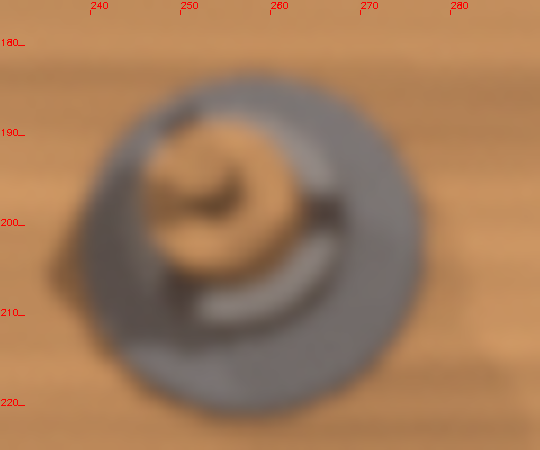

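View pics/ss.png

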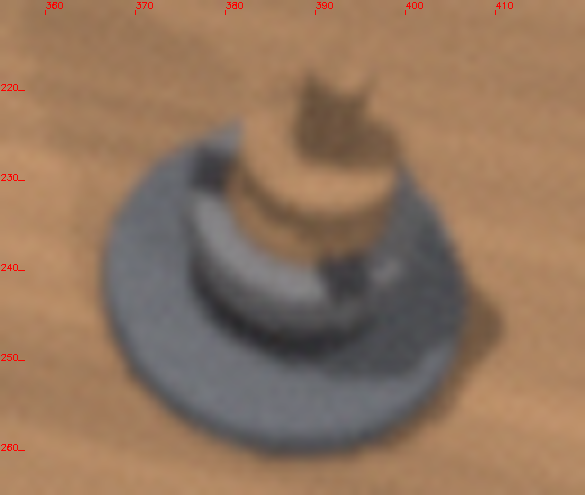

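```bash
python3 - <<'E'
from h import *
import pickle
D=pickle.load(open("D0.pkl","rb"));S,T=D["scene"],D["top"]
# dark-pad centroids refine
for n,d,pts in(("top",T,[(385.5,190.5),(407,191)]),("scene",S,[(254.5,213),(232.5,210)])):
    g=cv2.cvtColor(d["img"],6).astype(float)
    for p in pts:
        z=[onz(d,*p,52)]; print(n,p,z[0][:2].round(1))
for l,a,b in(("Lpad",(385.5,190.5),(254.5,213)),("Rpad",(407,191),(232.5,210)),("Lpiv",(394.3,222.3),(258,187)),("Rpiv",(407.7,220.8),(245.5,185.5)),("Ltip",(382.5,169),(248.5,235)),("Rtip",(405,166.5),(226.5,232)),("rider",(405,172.5),(228.5,221)),("shoulder",(254.5,197.5),(390.5,226)),("base",(258,202),(387,240))):
    p=tri(T,a,S,b); print(l,p.round(1),proj(T,p).round(1),proj(S,p).round(1))
E
```

```text
top (385.5, 190.5) [ 530.2 -168.7]
top (407, 191) [ 529.2 -228.9]
scene (254.5, 213) [ 540.1 -169.9]
scene (232.5, 210) [ 546.7 -232.5]
Lpad [ 533.2 -172.1   41.2] [[386.2 190.2]] [[255.3 213. ]]
Rpad [ 534.9 -236.4   33.7] [[408.5 190.4]] [[234.2 210.1]]
Lpiv [ 443.1 -196.    39.7] [[395.2 222. ]] [[258.9 187.1]]
Rpiv [ 447.7 -233.5   40. ] [[408.6 220.5]] [[246.5 185.6]]
Ltip [ 598.5 -165.6   30.5] [[383.2 168.7]] [[249.3 235. ]]
Rtip [ 605.8 -228.7   30.6] [[405.1 166.4]] [[226.6 232. ]]
rider [ 583.1 -226.2   52.7] [[405.6 172.2]] [[229.2 221. ]]
shoulder [501.9 195.4  78.7] [[253.9 197.6]] [[389.8 226. ]]
base [502.7 195.8   7.8] [[257.2 202.1]] [[386.2 239.9]]
```

```bash
python3 - <<'E'
from h import *
import pickle
from scipy.optimize import least_squares
D=pickle.load(open("D0.pkl","rb"));S,T=D["scene"],D["top"]
obs=[("c",(0,29.5,16),(385.5,190.5),(254.5,213)),("c",(0,-29.5,16),(407,191),(232.5,210)),
("s",(0,0,90),(254.7,197.3),None),("s",(0,0,8),(257.7,202.2),(386.7,240))]
# tips / pivots: mid outlines
obs+=[("c",(-95,None,12),(394.3,222.3),(258,187.0)),("c",(-95,None,12),(407.7,220.8),(245.5,185.5))]
def W(p,k,q,i):
    if k=="s": return np.array([p[3],p[4],q[2]])
    y=q[1] if q[1] is not None else (p[5] if i==4 else -p[5])
    c,s=np.cos(p[2]),np.sin(p[2])
    return np.array([p[0]+c*q[0]-s*y,p[1]+s*q[0]+c*y,36+q[2]])
def f(p):
    r=[]
    for i,(k,q,a,b) in enumerate(obs):
        P=W(p,k,q,i)
        r+=list(proj(T,P)[0]+p[6:8]-np.array(a)+.5)
        if b: r+=list(proj(S,P)[0]+p[8:10]-np.array(b)+.5)
    return np.r_[r,p[6:]/1.0]
s=least_squares(f,[534,-200,0,502,195,18,0,0,0,0])
print(s.x.round(2)); print(f(s.x).round(2))
s2=least_squares(lambda p:f(np.r_[p,0,0,0,0]),s.x[:6]);print(s2.x.round(2))
E
```

```text
[ 5.3937e+02 -2.0082e+02  1.2000e-01  5.0380e+02  1.9435e+02  1.8800e+01
 -6.3000e-01  9.8000e-01 -9.0000e-01  4.6000e-01]
[ 0.85 -0.47 -0.36 -0.42  0.18 -3.32  0.94  0.09 -1.12  0.23 -0.11  0.95
 -1.49  1.09  0.41  0.83  0.91 -0.65  0.41  0.79  0.91 -0.58 -0.63  0.98
 -0.9   0.46]
[ 5.3891e+02 -2.0104e+02  1.2000e-01  5.0233e+02  1.9474e+02  1.8800e+01]
```

```bash
python3 - <<'E'
from h import *
import pickle
from scipy.optimize import least_squares
D=pickle.load(open("D0.pkl","rb"));S,T=D["scene"],D["top"]
obs=[("c",(0,29.5,14),(387.1,189.5),(255.4,213.2)),("c",(0,-29.5,14),(408.3,187.7),(234,210.9)),
("s",(0,0,90),(254.7,196.9),None),("s",(0,0,6),(257.9,202.2),(386.6,240)),
("c",(-95,None,12),(395.7,222.1),(259.7,186.4)),("c",(-95,None,12),(409.4,220.7),(246.7,185))]
def W(p,k,q,i):
    if k=="s": return np.array([p[3],p[4],q[2]])
    y=q[1] if q[1] is not None else (p[5] if i==4 else -p[5])
    c,s=np.cos(p[2]),np.sin(p[2])
    return np.array([p[0]+c*q[0]-s*y,p[1]+s*q[0]+c*y,36+q[2]])
def f(p):
    r=[]
    for i,(k,q,a,b) in enumerate(obs):
        P=W(p,k,q,i)
        r+=list(proj(T,P)[0]+p[6:8]-np.array(a)+.5)
        if b: r+=list(proj(S,P)[0]+p[8:10]-np.array(b)+.5)
    return np.r_[r,p[6:]/1.0]
s=least_squares(f,[534,-200,0,502,195,18,0,0,0,0])
print(s.x.round(2)); print(f(s.x).round(2))
p=s.x
# overlay
def draw(d,off,fn,box,sc):
    im=cv2.resize(d["img"],None,fx=sc,fy=sc,interpolation=cv2.INTER_CUBIC)
    def ln(Ps,col):
        u=((proj(d,np.array(Ps))+off+.5)*sc).astype(int); cv2.polylines(im,[u.reshape(-1,1,2)],False,col,1)
    def c2w(x,y,z): c_,s_=np.cos(p[2]),np.sin(p[2]); return [p[0]+c_*x-s_*y,p[1]+s_*x+c_*y,36+z]
    for sg in(1,-1):
        ln([c2w(-95,sg*p[5],12),c2w(0,sg*29.5,12)],(0,255,0)); 
        ln([c2w(-13,sg*33.5,16),c2w(13,sg*33.5,16),c2w(13,sg*25.5,16),c2w(-13,sg*25.5,16),c2w(-13,sg*33.5,16)],(0,0,255))
        ln([c2w(65,sg*26,0),c2w(65,sg*26,12)],(255,0,0))
    ln([c2w(-95,-48,-26),c2w(95,-48,-26),c2w(95,48,-26),c2w(-95,48,-26),c2w(-95,-48,-26)],(255,255,0))
    t=np.linspace(0,6.29,60)
    for rr,z in((55,0),(23,90),(9,90),(9,130)): ln(np.c_[p[3]+rr*np.cos(t),p[4]+rr*np.sin(t),0*t+z],(0,255,0))
    x0,y0,w,h=[int(v*sc) for v in box]; cv2.imwrite("pics/"+fn,im[y0:y0+h,x0:x0+w])
draw(T,p[6:8],"ot.png",(230,150,200,90),4)
draw(S,p[8:10],"os.png",(215,165,200,100),4)
np.save("fit.npy",p)
E
```

```text
[ 5.3974e+02 -2.0140e+02  1.3000e-01  5.0266e+02  1.9469e+02  1.9350e+01
  1.5000e-01  1.7000e-01  1.2000e-01  2.8000e-01]
[ 0.16 -0.21 -0.37 -0.36 -0.26 -0.85  0.33 -0.47 -0.48  0.23  0.43  0.66
 -0.29  0.96 -0.05  0.12  0.04 -0.19  0.03 -0.12  0.16 -0.21  0.15  0.17
  0.12  0.28]
```

View pics/ot.png

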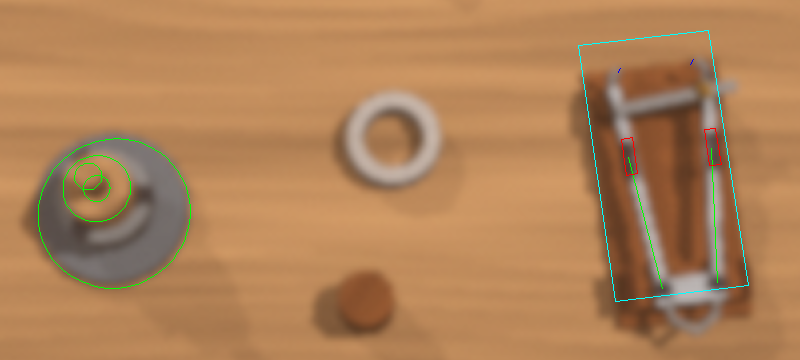

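View pics/os.png

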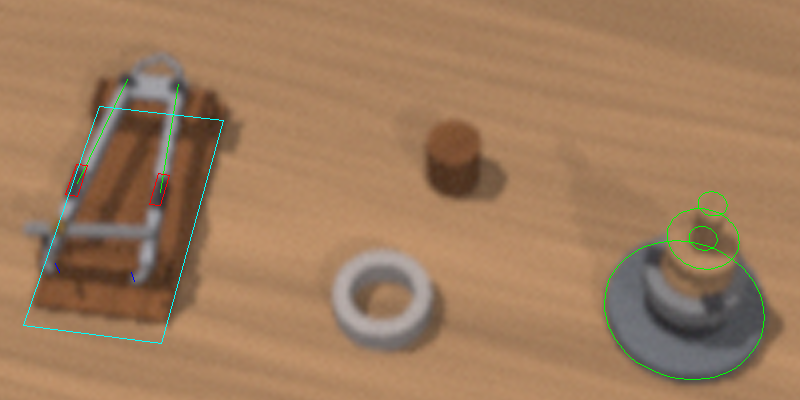

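```bash
python3 - <<'E'
from bench import robot
from h import *
p=np.load("fit.npy"); 
for off in(0,np.pi,-np.pi):
    y=p[2]+off
    print(off,[None if q is None else np.round(q,2) for q in (robot.inverse_kinematics([p[0],p[1],z],[np.pi,0,y]) for z in(25,150))],
     [None if q is None else np.round(q,2) for q in (robot.inverse_kinematics([503-65,195,z],[np.pi,0,off+.13]) for z in(95,250))],
     robot.inverse_kinematics([600,100,450],[np.pi,0,off+.1]))
E
```

```text
0 [array([-0.55,  0.5 ,  1.7 , -0.  ,  0.94,  0.89]), array([-0.55,  0.36,  1.57, -0.  ,  1.21,  0.89])] [array([ 0.19,  0.26,  1.87, -0.  ,  1.01,  1.63]), array([ 0.19,  0.11,  1.64, -0.  ,  1.39,  1.63])] [-1.80280600e-02  3.39060100e-01  8.77713577e-01 -4.44089210e-16
  1.92481898e+00  1.45276827e+00]
3.141592653589793 [array([-0.55,  0.5 ,  1.7 ,  0.  ,  0.94, -2.25]), array([-0.55,  0.36,  1.57,  0.  ,  1.21, -2.25])] [array([ 0.19,  0.26,  1.87,  0.  ,  1.01, -1.52]), array([ 0.19,  0.11,  1.64,  0.  ,  1.39, -1.52])] [-0.01802806  0.3390601   0.87771358  0.          1.92481898 -1.68882439]
-3.141592653589793 [array([-0.55,  0.5 ,  1.7 ,  0.  ,  0.94, -2.25]), array([-0.55,  0.36,  1.57,  0.  ,  1.21, -2.25])] [array([ 0.19,  0.26,  1.87,  0.  ,  1.01, -1.52]), array([ 0.19,  0.11,  1.64,  0.  ,  1.39, -1.52])] [-0.01802806  0.3390601   0.87771358  0.          1.92481898 -1.68882439]
```

```bash
python3 - <<'E'
from bench import robot
from h import *
p=np.load("fit.npy"); 
robot.move_ptp([p[0],p[1],120],[np.pi,0,p[2]])
print(robot.current_t(),robot.current_tcp_pos(),robot.current_eef_rot())
for n,b in(("scene",(200,110,110,140,4)),("top",(340,130,120,120,4))):
    d=robot.get_image(n); crop(d,*b,n+"1.png")
    c,s=np.cos(p[2]),np.sin(p[2])
E
```

```text
2.9 [ 540.04003109 -200.5220228   120.13621075] [-3.14151333e+00 -2.28442592e-04  1.28658333e-01]
```

View pics/scene1.png

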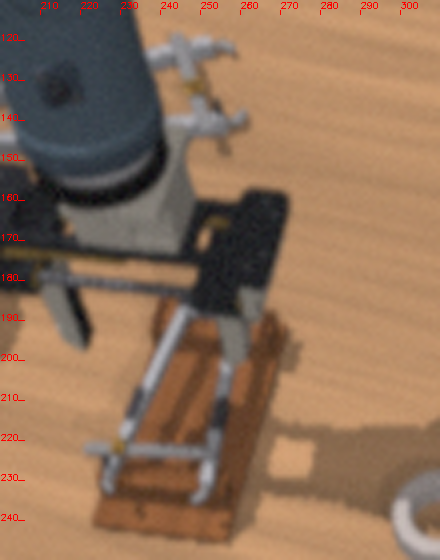

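View pics/top1.png

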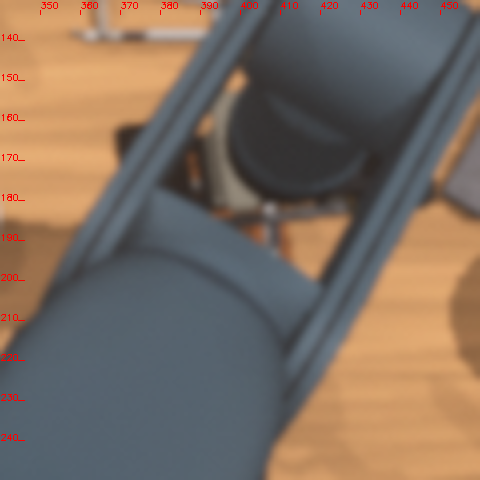

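```bash
python3 - <<'E'
from bench import robot
from h import *
p=np.load("fit.npy"); d=robot.get_image("scene")
t=robot.current_tcp_pos(); c,s=np.cos(p[2]),np.sin(p[2])
P=[[t[0]+c*x-s*y,t[1]+s*x+c*y,120] for y in(46.5,-46.5,60,-60) for x in(-7.5,7.5)]
print((proj(d,P)+.5).round(1))
E
```

```text
[[258.1 196. ]
 [256.7 200.6]
 [223.8 192.2]
 [222.1 196.7]
 [263.1 196.6]
 [261.8 201.2]
 [218.8 191.6]
 [217.1 196.1]]
```

The fingertips appear where my projection puts them (left ~(259,200), right ~(221,197)), within 1 px, so the calibration holds. I'll descend and squeeze lightly.

```bash
python3 - <<'E'
from bench import robot
from h import *
p=np.load("fit.npy"); 
print(robot.move_linear([p[0],p[1],25],speed=60,f_stop=4))
print(robot.current_t(),robot.current_tcp_pos(),robot.current_contact_force())
f0=robot.current_contact_force()
robot.move_gripper(.72); print(robot.current_gripper_width(),robot.current_contact_force()-f0)
robot.move_gripper(61/93); print(robot.current_gripper_width(),robot.current_contact_force()-f0, robot.current_t())
d=robot.get_image("scene"); crop(d,190,130,110,120,5,"scene2.png")
E
```

```text
False
4.7833 [ 540.01199492 -201.54127368   25.40697933] [-0.20978408 -0.12065817 -0.77287821]
0.7236023232781137 [-0.1441959   0.26550538  1.29782572]
0.6579822064359755 [0.47695402 0.2011601  1.70531957] 5.775
```

View pics/scene2.png

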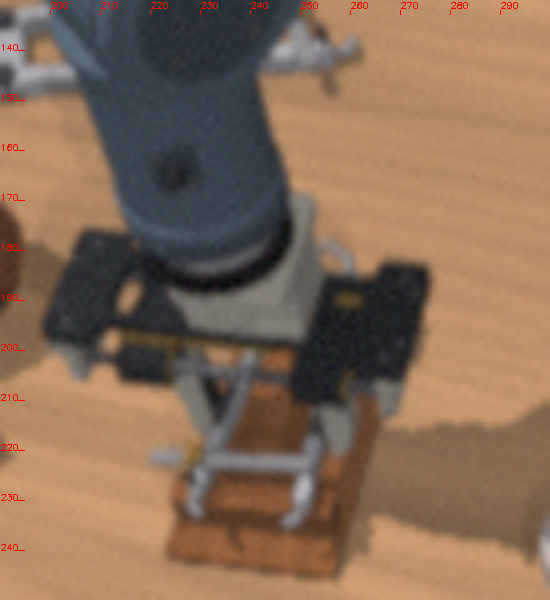

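```bash
python3 - <<'E'
from bench import robot
from h import *
p=np.load("fit.npy"); 
t=robot.current_tcp_pos()
robot.move_linear([p[0],p[1],80],speed=60)
print(robot.current_contact_force(),robot.current_gripper_width())
robot.move_linear([p[0],p[1],200],speed=150)
print(robot.current_contact_force(),robot.current_gripper_width())
for x in(500,550,600,650,700):
  for z in(400,500,600):
    y=60; th=np.arctan2(162-y,1039-x)
    q=robot.inverse_kinematics([x,y,z],[np.pi,0,th])
    d=robot.get_image("scene") if (x,z)==(500,400) else d
    print(x,z,None if q is None else np.round(q,2),proj(d,[[x+50,y,z]]).round(),np.linalg.norm(d["eye"]-[x+50,y,z]).round())
crop(d,190,80,110,130,4,"scene3.png"); print(robot.current_t())
E
```

```text
[-1.21232785  0.72270634 -1.04539763] 0.6608141924893548
[ 0.02906736 -0.06871862 -0.93224571] 0.656845115683335
500 400 [-0.1   0.12  1.28 -0.    1.74  1.28] [[339. 140.]] 702.0
500 500 [-0.1   0.14  1.01 -0.    1.99  1.28] [[341.  96.]] 635.0
500 600 [-0.1   0.24  0.64 -0.    2.26  1.28] [[344.  40.]] 579.0
550 400 [-0.09  0.21  1.17 -0.    1.76  1.27] [[333. 159.]] 668.0
550 500 [-0.09  0.25  0.88 -0.    2.01  1.27] [[334. 116.]] 598.0
550 600 [-0.09  0.36  0.46 -0.    2.32  1.27] [[336.  59.]] 537.0
600 400 [-0.09  0.31  1.03 -0.    1.8   1.26] [[325. 180.]] 636.0
600 500 [-0.09  0.36  0.73 -0.    2.05  1.26] [[326. 138.]] 562.0
600 600 None [[326.  81.]] 497.0
650 400 [-0.08  0.42  0.88 -0.    1.84  1.24] [[318. 202.]] 607.0
650 500 [-0.08  0.49  0.53 -0.    2.12  1.24] [[317. 161.]] 529.0
650 600 None [[315. 106.]] 459.0
700 400 [-0.07  0.53  0.7  -0.    1.91  1.21] [[309. 227.]] 580.0
700 500 [-0.07  0.65  0.24 -0.    2.25  1.21] [[307. 188.]] 498.0
700 600 None [[303. 134.]] 424.0
7.8917
```

View pics/scene3.png

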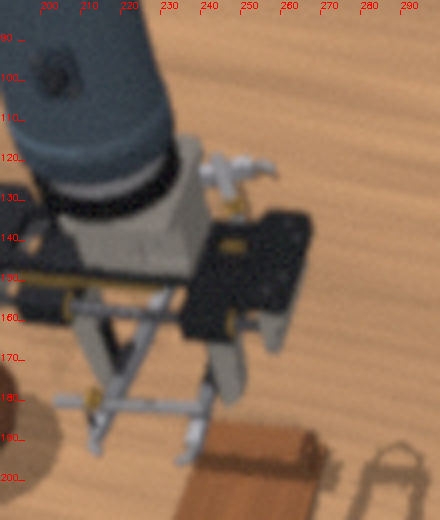

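```bash
python3 - <<'E'
from bench import robot
from h import *
x,y,z=690,80,480
th=np.arctan2(162-y,1039-x)
robot.move_ptp([x,y,z],[np.pi,0,th])
robot.sleep(.3)
print(robot.current_tcp_pos(),robot.current_eef_rot(),robot.current_gripper_width(),robot.current_t())
im=[robot.get_image("scene") for _ in range(4)]
d=im[0]; d["img"]=np.mean([i["img"] for i in im],0).astype(np.uint8)
import pickle; pickle.dump(d,open("D4.pkl","wb"))
c,s=np.cos(th),np.sin(th)
def w(a,b,cc): return [x+c*a-s*b,y+s*a+c*b,z+11+cc]
print(proj(d,[w(65,26,6),w(65,-26,6),w(35,26,20),w(35,-40,20)]).round(1))
cv2.imwrite("pics/scene4.png",d["img"])
u=proj(d,[w(50,0,10)])[0].astype(int)
crop(d,u[0]-50,u[1]-45,100,80,8,"scene4c.png")
E
```

```text
[689.98882873  79.30488824 479.7554705 ] [-3.14145308e+00  5.29151752e-04  2.29798433e-01] 0.6572023044521783 9.7583
[[350.4 197.3]
 [311.5 196.3]
 [350.8 173.4]
 [302.1 172.1]]
```

View pics/scene4.png

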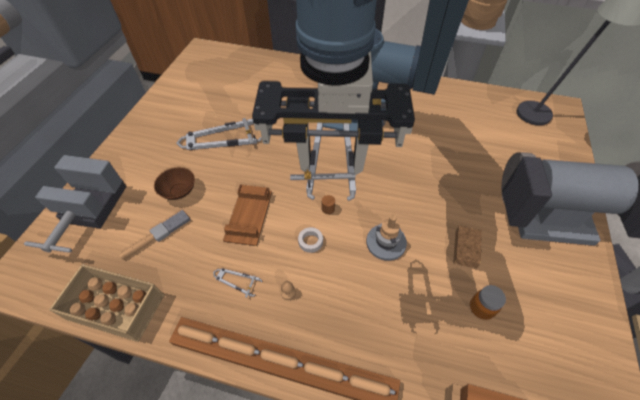

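View pics/scene4c.png

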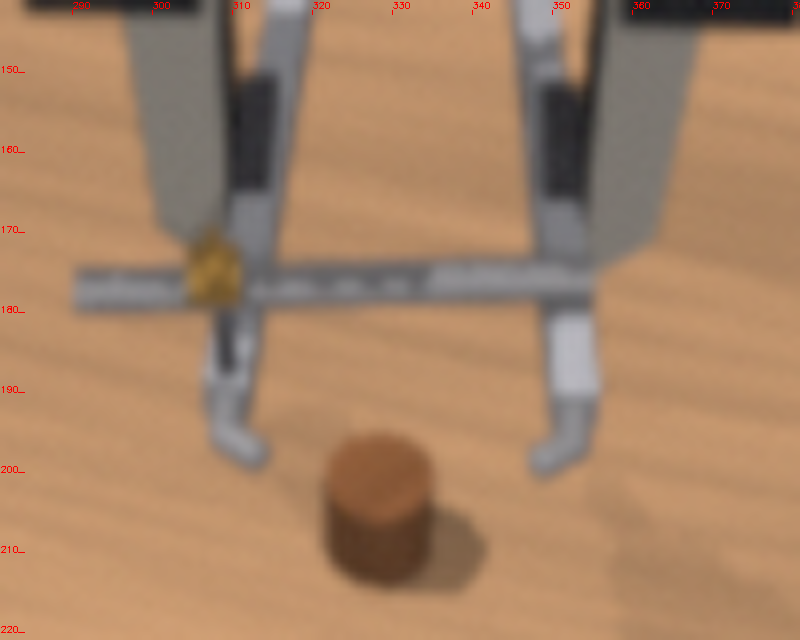

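```bash
cat >> h.py <<'E'
def markdiff(d,mark,ptr,bar1,bar2,z0,u0):
    # pixel (label) coords; z0 calipers underside height ; returns offset along bar toward left leg
    M=onz(d,mark[0]-.5,mark[1]-.5,z0+27);P=onz(d,ptr[0]-.5,ptr[1]-.5,z0+25)
    a=onz(d,bar1[0]-.5,bar1[1]-.5,z0+19);b=onz(d,bar2[0]-.5,bar2[1]-.5,z0+19)
    u=(b-a)/np.linalg.norm(b-a); n=np.array([u[1],-u[0],0]); 
    return (P-M)@u,(P-M)@n,np.arctan2(-u[0],u[1]),np.linalg.norm(b-a)
E
python3 - <<'E'
from h import *
import pickle
d=pickle.load(open("D4.pkl","rb"))
u0=lambda x,y:(281+x/8,np.floor(0)+y/8)
import re
# y origin: label 150 at px 72
Y=lambda x,y:(281+x/8,141+y/8)
print(markdiff(d,Y(213,232),Y(228,313),Y(75,268),Y(590,258),490.5,0))
print(markdiff(d,Y(213,232),Y(228,313),Y(75,313),Y(590,303),488,0))
for a,b in((Y(265,455),Y(532,465)),):
    A=onz(d,a[0]-.5,a[1]-.5,496.5);B=onz(d,b[0]-.5,b[1]-.5,496.5);print("tips",A,B,np.linalg.norm(A-B))
A=onz(d,*Y(253,75),506);B=onz(d,*Y(562,82),506);print("pads?",np.linalg.norm(A-B))
E
```

```text
(np.float64(2.4134906528540685), np.float64(15.940035504508767), np.float64(0.2900184347910976), np.float64(87.45718315937172))
(np.float64(2.43399066697416), np.float64(16.05669276200123), np.float64(0.28976896673659613), np.float64(87.00735436102386))
tips [759.91133811  72.6775047  496.5       ] [750.25218803 116.22012493 496.5       ] 44.60110936461932
pads? 55.55045814327913
```

Clear view: the rider ridge is at (307.6,170) and the pointer top at (309.5,180). The pointer stands ~2.4 mm past the mark toward the left leg, so I'll open to about 62.5 mm.

```bash
python3 - <<'E'
from bench import robot
from h import *
import pickle
robot.move_gripper(62.5/93); robot.sleep(.4)
print(robot.current_gripper_width()*93,robot.current_t(),robot.current_contact_force())
im=[robot.get_image("scene") for _ in range(4)]
d=im[0]; d["img"]=np.mean([i["img"] for i in im],0).astype(np.uint8)
pickle.dump(d,open("D5.pkl","wb"))
crop(d,281,141,100,70,8,"scene5c.png")
crop(d,296,160,30,35,16,"scene5d.png")
E
```

```text
63.00304726579713 10.6083 [ 0.31564811 -0.09599914 -0.91290599]
```

View pics/scene5c.png

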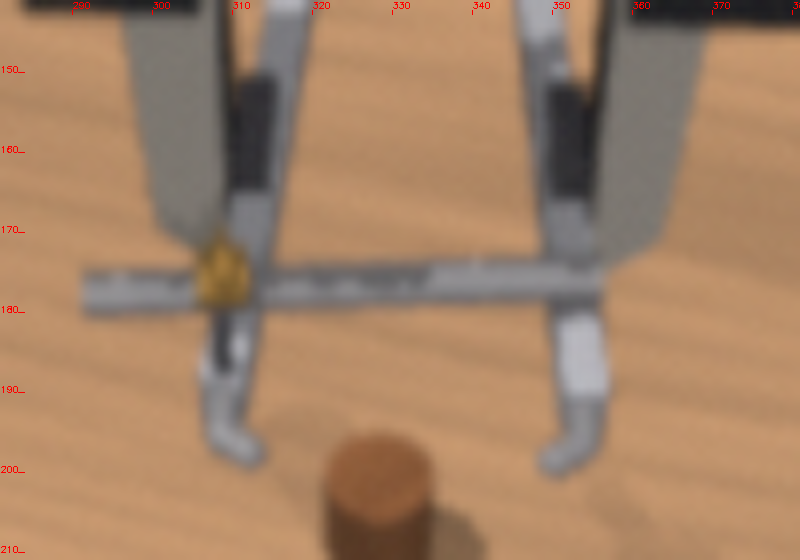

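View pics/scene5d.png

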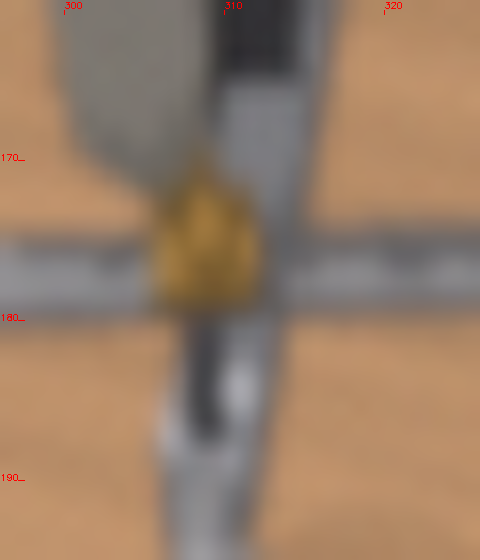

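```bash
python3 - <<'E'
from h import *
import pickle
d=pickle.load(open("D5.pkl","rb"))
Y=lambda x,y:(281+x/8,141+y/8)
print(markdiff(d,Y(221,232),Y(222,313),Y(82,268),Y(600,258),490.5,0))
print(markdiff(d,(308.9,170.5),(308.9,180.2),Y(82,268),Y(600,258),490.5,0))
b=cv2.cvtColor(d["img"],6)
for y in(181,182,183,184,185,186): print(y,b[y,303:316])
print([ (y,(d["img"][y,300:316,2].astype(int)-d["img"][y,300:316,0]).tolist()) for y in(170,171,172,174,176)])
E
```

```text
(np.float64(0.08576792013316623), np.float64(15.880908241282153), np.float64(0.28987065657079736), np.float64(87.96895803178167))
(np.float64(-0.08400411261916935), np.float64(15.121860488916976), np.float64(0.28987065657079736), np.float64(87.96895803178167))
181 [143 145 144 134 100  73  79 111 121 115 116 143 152]
182 [146 146 144 132 104  71  82 124 134 116 118 144 153]
183 [149 148 145 135 110  71  90 148 154 124 123 143 149]
184 [154 152 150 142 112  71  97 155 161 126 128 143 149]
185 [155 156 156 151 116  72  88 142 150 121 131 148 151]
186 [156 154 158 161 127  80  82 124 131 117 137 147 150]
[(170, [71, 58, 37, 23, 13, 13, 16, 27, 43, 28, 8, 2, -2, -2, 2, 33]), (171, [80, 75, 64, 48, 31, 24, 29, 43, 60, 48, 30, 18, 2, -4, 6, 39]), (172, [84, 83, 78, 70, 61, 50, 46, 63, 81, 72, 57, 37, 6, -3, 9, 46]), (174, [49, 49, 50, 49, 49, 59, 77, 85, 94, 91, 80, 70, 23, 1, 6, 18]), (176, [0, 1, 1, 2, 9, 48, 85, 88, 80, 77, 77, 74, 31, 2, 1, 1])]
```

```bash
python3 - <<'E'
from bench import robot
from h import *
import pickle
from scipy.optimize import least_squares
d=pickle.load(open("D5.pkl","rb"))
Y=lambda x,y:np.array((280.5+x/8,140.5+y/8))
t=robot.current_tcp_pos();print(t)
g=22.2
obs=[((13,-27,16),Y(252,193)),((13,28.5,16),Y(575,199)),((65,-g,6),Y(264,455)),((65,g,6),Y(541,463)),((35,-37,27),Y(221,236)),((47,-33,25),Y(222,314))]
def pts(p):
    Rm=R.from_euler('xyz',[0,p[2],p[3]]).as_matrix()
    # rotate about grasp point (0,0,8)
    return np.array([Rm@(np.array(o)-[0,0,8])+[t[0]+p[0]*np.cos(.23)-p[1]*np.sin(.23),t[1]+p[0]*np.sin(.23)+p[1]*np.cos(.23),t[2]+18.5] for o,_ in obs])
use=[0,1,2,3,5]
f=lambda p:np.r_[(proj(d,pts(p))-[o[1] for o in obs])[use].ravel(), p[0]*.05,p[1]*.05]
s=least_squares(f,[0,0,0,.23]);print(s.x.round(3));print(f(s.x).round(2));print((proj(d,pts(s.x))-[o[1] for o in obs]).round(1))
E
```

```text
[689.97541584  80.03649509 480.0186565 ]
[ 4.013 -0.296 -0.029  0.246]
[ 0.39 -0.13 -0.12 -0.32  1.23  0.99  0.05  0.5  -1.52 -1.15  0.2  -0.01]
[[ 0.4 -0.1]
 [-0.1 -0.3]
 [ 1.2  1. ]
 [ 0.   0.5]
 [-4.   0.8]
 [-1.5 -1.1]]
```

```bash
python3 - <<'E'
from bench import robot
from h import *
import pickle
p=np.load("fit.npy"); X,Yy=p[3],p[4]
robot.move_ptp([X-68,Yy,230],[np.pi,0,0])
robot.move_linear([X-68,Yy,150],speed=100)
robot.sleep(.4)
print(robot.current_tcp_pos(),robot.current_gripper_width()*93,robot.current_t())
for n in("scene","top"):
    im=[robot.get_image(n) for _ in range(2)]
    d=im[0]; d["img"]=np.mean([i["img"] for i in im],0).astype(np.uint8)
    pickle.dump(d,open("D6%s.pkl"%n,"wb"))
    if n=="scene": crop(d,345,155,90,110,6,"s6.png")
    else: crop(d,215,155,90,80,7,"t6.png")
E
```

```text
[434.76221349 194.72398782 150.24230309] 62.66475957664281 13.5583
```

View pics/s6.png

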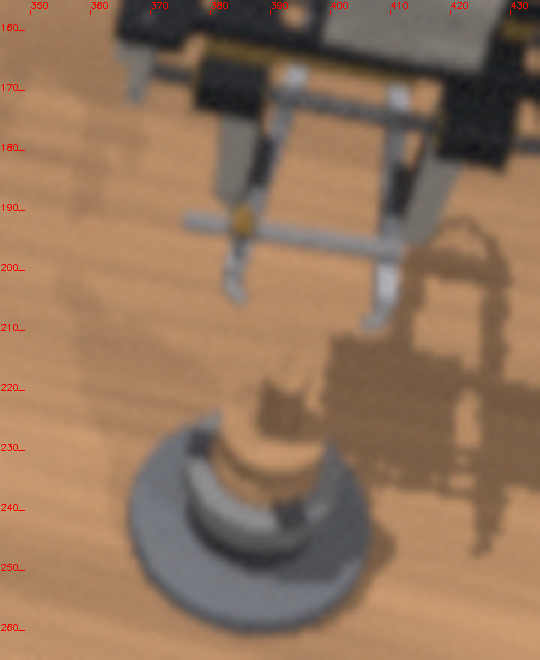

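View pics/t6.png

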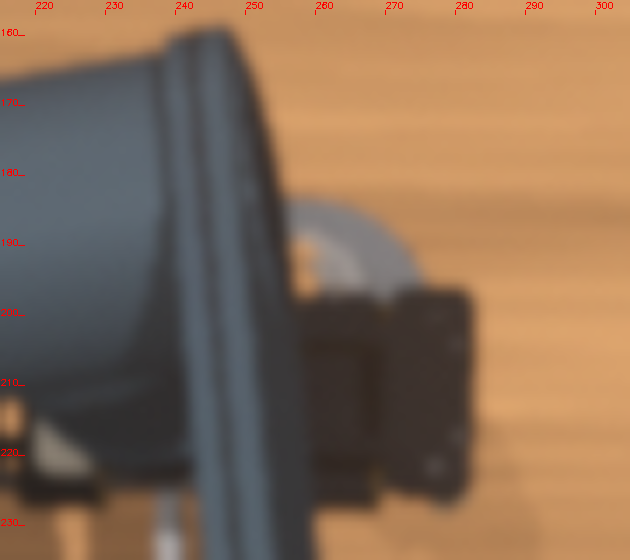

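```bash
python3 - <<'E'
from h import *
import pickle
p=np.load("fit.npy"); d=pickle.load(open("D6scene.pkl","rb"))
t=np.linspace(0,6.28,100)
for r,z in((55,0),(55,10),(23,90),(9,130)):
    u=proj(d,np.c_[p[3]+r*np.cos(t),p[4]+r*np.sin(t),0*t+z])+.5; print(r,z,u.min(0).round(1),u.max(0).round(1))
for z in(163,166.8,169):
    a=onz(d,345+237/6-.5,155+297/6-.5,z);b=onz(d,345+363/6-.5,155+323/6-.5,z); m=(a+b)/2
    print(z,a.round(1),b.round(1),m.round(1),np.linalg.norm(a-b),np.arctan2(-(b-a)[0],(b-a)[1]))
# overlay
im=cv2.resize(d["img"],None,fx=6,fy=6,interpolation=cv2.INTER_CUBIC)
for r,z in((55,0),(55,10),(23,90),(9,90),(9,130)):
    u=((proj(d,np.c_[p[3]+r*np.cos(t),p[4]+r*np.sin(t),0*t+z])+.5)*6).astype(int); cv2.polylines(im,[u.reshape(-1,1,2)],True,(0,255,0),1)
cv2.imwrite("pics/s6o.png",im[195*6:265*6,355*6:420*6])
E
```

```text
55 0 [366. 225.] [405.9 259.7]
55 10 [366.4 223.1] [406.6 257.9]
23 90 [381.7 216.9] [399.7 232. ]
9 130 [389.4 212.7] [396.7 218.7]
163 [498.8 168.2 163. ] [498.3 219.2 163. ] [498.6 193.7 163. ] 51.00573451003067 0.010592860524988108
166.8 [501.6 168.2 166.8] [501.1 218.9 166.8] [501.4 193.5 166.8] 50.73995465329835 0.01059286052498861
169 [503.3 168.1 169. ] [502.7 218.7 169. ] [503.  193.4 169. ] 50.586082104663895 0.010592860524987476
```

View pics/s6o.png

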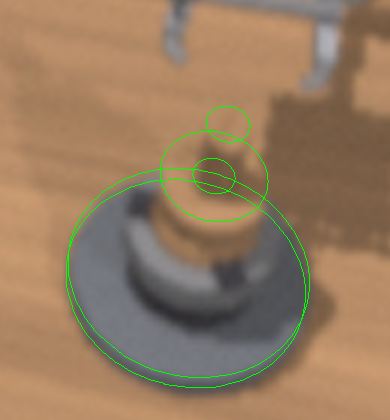

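```bash
python3 - <<'E'
from bench import robot
from h import *
import pickle
print([round(robot.current_gripper_width()*93,2) for _ in range(5)])
p=np.load("fit.npy"); X,Yy=p[3]-66.5,p[4]+1
robot.move_linear([X,Yy,150],speed=30)
print(robot.move_linear([X,Yy,112],speed=30,f_stop=3),robot.current_contact_force(),robot.current_t())
im=[robot.get_image("scene") for _ in range(3)]
d=im[0]; d["img"]=np.mean([i["img"] for i in im],0).astype(np.uint8)
pickle.dump(d,open("D7.pkl","wb"))
crop(d,355,170,70,70,10,"s7.png")
E
```

```text
[62.65, 62.65, 62.65, 62.65, 62.65]
False [-0.0579989  -0.22527397 -2.36478866] 15.425
```

View pics/s7.png

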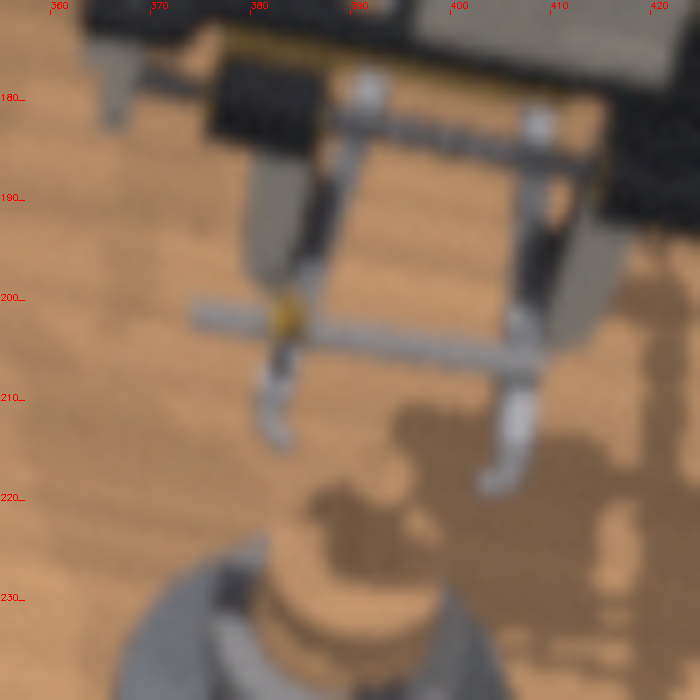

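```bash
python3 - <<'E'
from bench import robot
from h import *
import pickle
p=np.load("fit.npy"); X,Yy=p[3]-66.5,p[4]+1
print(robot.move_linear([X,Yy,94],speed=20,f_stop=3),robot.current_contact_force(),robot.current_t())
robot.sleep(.5)
im=[robot.get_image("scene") for _ in range(4)]
print(robot.current_tcp_pos(),robot.current_gripper_width()*93,robot.current_eef_rot())
d=im[0]; d["img"]=np.mean([i["img"] for i in im],0).astype(np.uint8)
pickle.dump(d,open("D8.pkl","wb"))
t=np.linspace(0,6.28,60); print((proj(d,[[p[3],p[4],130]])+.5).round(1))
crop(d,360,180,60,55,12,"s8.png")
E
```

```text
False [ 0.23822623  0.87791714 -1.28615769] 16.625
[436.14445896 195.68869258  93.98899876] 62.72272340486396 [3.14155902e+00 4.27685755e-05 1.84807723e-05]
[[393.  215.7]]
```

View pics/s8.png

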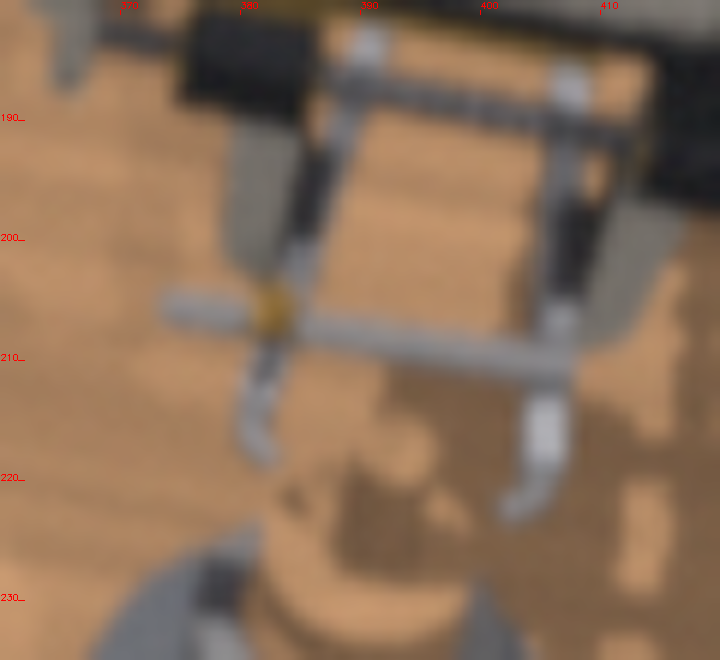

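```bash
python3 - <<'E'
from h import *
import pickle
d=pickle.load(open("D8.pkl","rb"))
Y=lambda x,y:(359.5+x/12,179.5+y/12)
c=onz(d,*Y(401,450),130);print("tenon",c)
for z in (110.6,113):
    a=onz(d,*Y(270,460),z);b=onz(d,*Y(506,515),z);print(z,a,b,(a+b)/2)
print(markdiff(d,[v+.5 for v in Y(274,290)],[v+.5 for v in Y(268,342)],[v+.5 for v in Y(165,308)],[v+.5 for v in Y(570,358)],104.6,0))
u=(proj(d,[[436.1+47,195.7-35,104.6+25],[436.1+35,195.7-37,104.6+27]])+.5); print(u)
E
```

```text
tenon [507.77932306 196.45311555 130.        ]
110.6 [504.01771439 171.00018232 110.6       ] [504.71020586 221.08674855 110.6       ] [504.36396013 196.04346544 110.6       ]
113 [505.66166477 170.97227763 113.        ] [506.35203001 220.90505802 113.        ] [506.00684739 195.93866782 113.        ]
(np.float64(-0.29012982693822337), np.float64(12.193086568324263), np.float64(0.11289223239491444), np.float64(85.52079160595507))
[[380.8571987  206.64697296]
 [380.99855229 202.30923045]]
```

The tenon top disk is now plainly visible at (393.4,217.5), with the tips at (382.5,218) and (402,223). Measured in this one view, the tips' midpoint is ~2–3 mm short of the tenon lengthways and ~0.4 mm off sideways. The pointer is about -0.3 mm from the mark. I'll make a small correction and check again.

```bash
python3 - <<'E'
from bench import robot
from h import *
t=robot.current_tcp_pos()
print(robot.move_linear([438.6,196.1,94],speed=10,f_stop=3))
robot.sleep(.5)
im=[robot.get_image("scene") for _ in range(4)]
print(robot.current_tcp_pos(),robot.current_gripper_width()*93,robot.current_contact_force(),robot.current_t())
d=im[0]; d["img"]=np.mean([i["img"] for i in im],0).astype(np.uint8)
crop(d,360,180,60,55,12,"s9.png")
E
```

```text
False
[438.59613106 196.09312227  94.00148963] 62.795342526361495 [ 0.53300646 -0.7546581  -1.83469532] 18.425
```

View pics/s9.png

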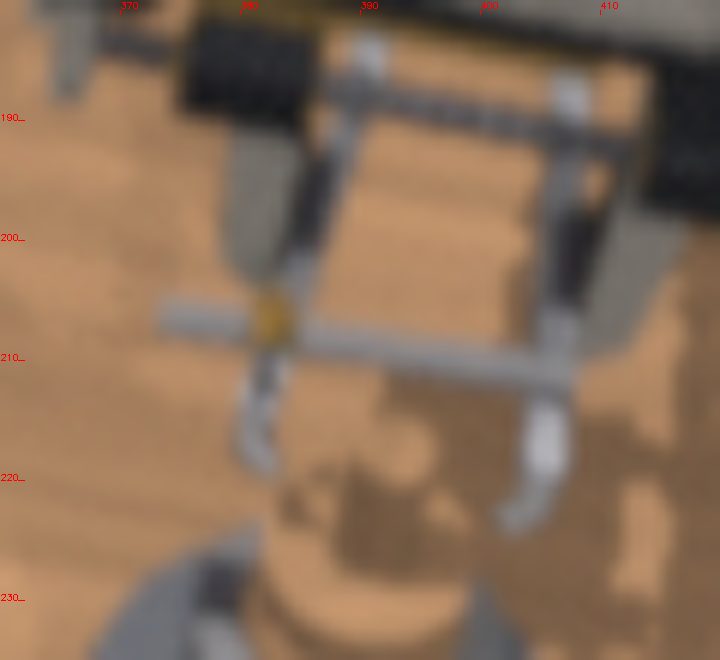

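The tips are now at (382.5,219) and (402,223.5), either side of the tenon top at (393.3,217.5) with a gap on each side. The pointer sits under the ridge at about x=382, and no contact force shows. Handing in.

```bash
python3 - <<'E'
from bench import robot
print(robot.hand_in(),robot.current_t(),robot.current_gripper_width()*93)
E
```

```text
the job is handed in; nothing more can be done
the job is handed in; nothing more can be done
```

I lifted the middle-sized calipers off the rest by their grip pads and set the gap to the mark. I then lowered them level over the tenon and handed in at about 18.4 s. The hand-in reports no verdict.

**Pointer:** In a close view with the calipers held high, it stood within about 0.2 mm of the mark, at a finger opening of 62.5–63.0 mm. It read about -0.3 mm, less sharply, over the stand before the last shift. After that shift I only checked it by eye, and the opening still read 62.8 mm.

**Tips:** The final picture shows one on each side of the tenon. By my calibration they are about 17–19 mm below its top. I estimate their midpoint is within about 1 mm of the tenon axis sideways and 2–3 mm lengthways. The force reading changed only by noise, about 1–2 N, so I saw no sign of contact.

**Checks that were weak or disagreed:**
- The arm blocked the top camera at the stand, so the final placement rests on the scene camera alone.
- My first two-camera estimate put the tenon 5 mm short in x. I corrected the final position from the picture taken over the stand.
- The tip gap measured in the blurred pictures was about 50 mm over the stand, against about 44.5 mm expected for that opening. I used only its midpoint.
- The fit from the close view put the calipers about 0.03 rad tips-up, well inside the 10 degree limit.

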